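Hold a sample cell in the photometer's light path

ROBOT

A 7-joint arm with a two-finger parallel gripper is mounted at the origin on a cart in front of the work surface, level with it; the furniture and walls round the work are solid. World frame = base frame: x ahead of the robot, y to its left, z up, the work surface at z = 0. Lengths are in m, angles in rad, forces in N, time in s.
With the tool pointing down it reaches from about 0.4 to 0.85 m from the base axis. Payload 4.5 kg.
Tool frame: the origin (TCP) lies on the centre line of the jaws, within the pads' length; the fingertips stand robot.tip_reach ahead of it and the grasp point (between the pads) lies 3 mm ahead of it (robot.tip_reach is the distance from the TCP to the fingertips, in m); y points along the fingers, x is the direction in which the jaws open and shut, and the axes are right-handed (so a half turn about y gives the same grasp; the last joint's range is limited). The gripper opens to 85 mm and grips with 20 to 120 N. Pads are 22 mm wide; open, the fingers measure 114 mm over their backs; the gripper's body (76 mm by 85 mm) begins 54 mm behind the grasp point. The pads swing forward as they close: fully open they stand 13 mm farther back than shut.
Start: joints at [1.149, 0.689, -0.195, 1.565, 0.157, 0.902, -0.215], TCP at [0.275, -0.561, 0.222] pointing down, gripper open.
Joint ranges: [-3.01, 3.01], [-0.46, 2.08], [-1.47, 1.51], [0.13, 2.56], [-1, 4.14], [0.04, 2.09], [-2.66, 2.66]. Speed limits (rad/s): [2.57, 2.57, 3.14, 3.14, 3.14, 3.14, 3.14].

INTERFACE

Orientations are given as [roll, pitch, yaw] about the fixed x, y, z axes, in that order (R = Rz(yaw) Ry(pitch) Rx(roll)).
In Python, from plant import robot gives the robot as it stands.
- The arm moves only by the tool arm_command, never from a script. Its argument "rows" is a list of rows, each a list of 2 entries, a list of its own where there are three numbers: the shift along the tool's x, y, z in mm, then the turn, a rotation vector about the tool's x, y, z in degrees. A call has 1 to 5 rows; each row shifts and turns the pose as measured when the row begins, along the tool's axes as they then stand; what a row does not reach is not made up. A row lasts 1/10 s, in which the tool goes at most 50 mm and 8.59 degrees, less where a joint would pass 70% of its speed; a pose out of reach is approached as far as the arm can. A call with a gripper value outside its range is refused whole. "gripper" is the closure in counts, from 0 (fully open) to 255 (shut), set as the call begins (left out, the last holds). The fingers move at their own pace and stop on an object; "squeeze" is the grip in N (left out, the last holds). Time passes only in rows, so rows that do not move let the fingers close. It gives the time, the measured TCP pose, the force and the opening at its end, in the units of the state.
- robot.get_state(): the state, without advancing time (a new reading comes with each control period).
- robot.snapshot(name): name is "scene" or "top" or "wrist"; returns the picture (420x560x3 uint8, red, green, blue); there is no depth.
- robot.camera_info(name): a dict with "vertical_fov" (degrees; the focal length in pixels is half the picture's height over the tangent of half this angle, whatever the lens; pixels are square), "cx", "cy" (the principal point, pixels), "view" (4x4, takes a point from world to camera coordinates). Camera axes: x right, y up, looking along -z (the intrinsics and any distortion apply to the point x, -y, -z); pixel columns grow to the right and rows downward; lengths in m; the calibration is good to about 2 mm. A picture is of the moment at which its call begins: read the wrist's pose just before it. camera_info takes no time and is no camera call; for the wrist camera it gives the pose at the moment of the call.
- robot.finish_job(): hands the job in, once; it reports no verdict.
The state is a dict: "time_s": time; "q": joint angles; "joint_velocities": joint speeds; "joint_efforts": joint torques, N m; "tcp_pos": TCP position; "tcp_rot": TCP orientation; "force": force on the tool from outside, world axes, zero at the start; "moment": the same for the moment, N m; "grip_width": finger opening in m.
Only numpy, scipy, OpenCV 4.12 (cv2) and the standard library are available. Lean on these libraries where they do the work, as an engineer would, in place of code of your own. Each camera call takes 0.05 s, during which the arm holds its last target.

TASK

First swing the photometer's black light shield (red knob) out to its stop. Then take the blue-capped glass cell out of the rack, fingers on its frosted faces only, never on the clear ones, and finish while holding it upright and still midway between the two lenses, its lower part (14 mm above its underside) at lens height and its clear faces square to the lenses, touching nothing but your fingers. Leave the shield open, and the white-capped cells, cup, agar plate and tweezers where they are.

Things in the scene. Friction and masses are not known exactly. Their poses are not given: they have to be found in the camera images.
- photometer: Open photometer fixed to the bench: base 84 x 215 x 10 mm (x, y, z), white lamp house at +y, grey detector house at -y, each 60 mm wide (x), 84 mm high, inner faces at y = +-41 mm with dark lens tubes 28 mm across reaching in to +-35 mm. Light runs along its y, 60 mm above the bench. Origin: underside of the base, below the middle of the light path. Level, yaw up to 0.3 rad
- beam_mid (a point): middle of the light path, midway between the two lenses, 60 mm above the bench
- shield (a joint): angle of the light shield about its upright hinge on top of the lamp house: 0 = lying over the light path, grows counter-clockwise seen from above as it swings away over the far side (+x) of the photometer, stop at 1.6. Light friction (about 0.05 N m, half a newton at the knob), no spring: it stays where it is left
- shield_knob (a point): middle of the upright red knob on the shield's free end: round, 14 mm diameter, 32 mm tall (16 mm above and below this point), on an 18 mm steel collar 3 mm high, 95 mm from the hinge axis. Black shield plate 62 x 76 x 4 mm, its top 93 mm above the bench; knob top at 128 mm
- shield_hinge (a point): point on the shield's upright hinge axis, 91 mm above the bench, 70 mm from the middle of the photometer towards the lamp (+y)
- rack: fixed dark grey rack 56 x 150 x 26 mm (x, y, z) with three pockets in a row along its y, 45 mm apart, 20 mm deep, each about 18 x 26 mm; origin at the centre of its underside
- blue_cell: the cell to use: upright glass cell 16 x 24 x 60 mm (x, y, z), blue cap 11 x 19 x 6 mm on top, 30 to 55 g. Faces towards +x and -x (24 mm wide, 16 mm apart) are frosted white, those towards +y and -y (24 mm apart) clear. Origin: centre of its underside, 6 mm above the bench in a rack pocket; it stands along the rack's axes and rises 40 mm (46 with cap) above the rack
- blue_cell_mid (a point): the point of the blue-capped cell that the light must pass through: on its axis, 14 mm above its underside
- blue_cell_windows: the two clear faces (+y and -y) of the blue-capped cell: not to be touched; same origin and axes as the cell
- white_cell_1: white-capped cell of the same size in another pocket; stays there
- white_cell_2: white-capped cell of the same size in another pocket; stays there
- parts_cup: small round steel cup 54 mm diameter, 36 mm high, origin at its underside; stays where it is
- agar_plate: round agar plate 65 mm diameter, 15 mm high, origin at its underside; stays where it is
- tweezers: steel tweezers 14 x 130 x 8 mm lying on the bench, origin at the underside; stay where they are

How it is judged:
By the outcome, as a careful person would: the job done as asked, in the order asked, and still so for the second after the job is handed in, while the arm keeps its last pose, push and grip.
It also fails if it takes over 58 s, if anything falls off the work surface, if the arm or the gripper's body presses on something with over 40 N, if the wrist force passes 120 N, or if a joint passes its speed limit or range.

## Working session

There is one attempt and no reset: what is moved stays moved. The work goes in short steps, Python scripts to look and compute and a tool call to move; the robot and the scene stay as the last step left them, time stands still between calls to the robot, and variables do not carry over. Pictures are saved under pics/ and viewed, and the job is handed in when it is done.

Besides the shell and the picture viewer there is one more tool, called in YAML: its name, and indented under it one key for each argument. arm_command: Moves the arm, as the interface text tells. Its arguments: {"type":"object","properties":{"rows":{"type":"array"},"gripper":{"type":"number"},"squeeze":{"type":"number"}},"required":["rows"]}

```bash
ls; mkdir -p pics; python3 - <<'E'
from plant import robot
import cv2,numpy as np
np.set_printoptions(precision=4,suppress=True)
print(robot.get_state(), robot.tip_reach)
for n in ["scene","top","wrist"]:
    print(n,robot.camera_info(n))
    cv2.imwrite(f"pics/{n}0.png",robot.snapshot(n)[:,:,::-1])
E
```

```text
pics
{'time_s': 0.0, 'q': array([ 1.1488,  0.69  , -0.1945,  1.5664,  0.1573,  0.9025, -0.2151]), 'joint_velocities': array([ 0.0011,  0.0008, -0.    , -0.0001, -0.    , -0.0001,  0.0001]), 'joint_efforts': array([  0.0001, -53.9615,  -1.2666, -15.8549,   0.0091,   0.0095,
        -0.    ]), 'tcp_pos': array([ 0.2747, -0.5606,  0.2213]), 'tcp_rot': array([-1.571 ,  0.0019, -1.115 ]), 'force': array([-0.2809,  0.2406,  0.6552]), 'moment': array([0.075 , 0.0396, 0.0362]), 'grip_width': 0.08498387911564047} 0.022
scene {'vertical_fov': 46.61840542129441, 'cx': 279.7781531457666, 'cy': 210.24206715422696, 'view': array([[-0.8009, -0.5987, -0.0087,  0.3531],
       [ 0.3545, -0.4858,  0.799 , -0.2062],
       [-0.4825,  0.6368,  0.6013, -1.1261],
       [ 0.    ,  0.    ,  0.    ,  1.    ]])}
top {'vertical_fov': 46.14148213493296, 'cx': 279.1613274831078, 'cy': 209.56606382517953, 'view': array([[ 0.0284, -0.9995,  0.0135, -0.0278],
       [ 0.9915,  0.0298,  0.1263, -0.426 ],
       [-0.1267,  0.0098,  0.9919, -1.528 ],
       [ 0.    ,  0.    ,  0.    ,  1.    ]])}
wrist {'vertical_fov': 58.80235200490357, 'cx': 287.02841582832144, 'cy': 215.66456523642464, 'view': array([[ 0.4399, -0.8981, -0.0024, -0.6232],
       [ 0.8478,  0.4161, -0.3286,  0.0434],
       [ 0.2961,  0.1425,  0.9444, -0.3812],
       [ 0.    ,  0.    ,  0.    ,  1.    ]])}
```

View pictures.

View pics/scene0.png

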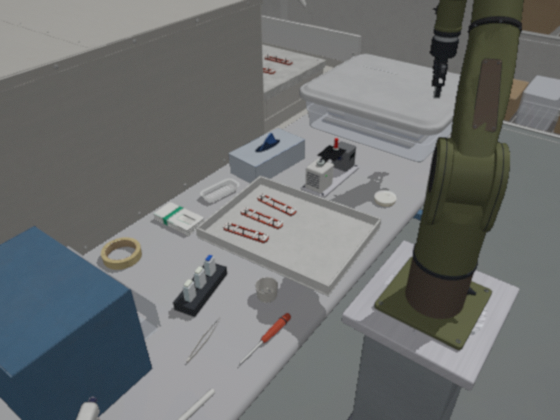

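View pics/top0.png

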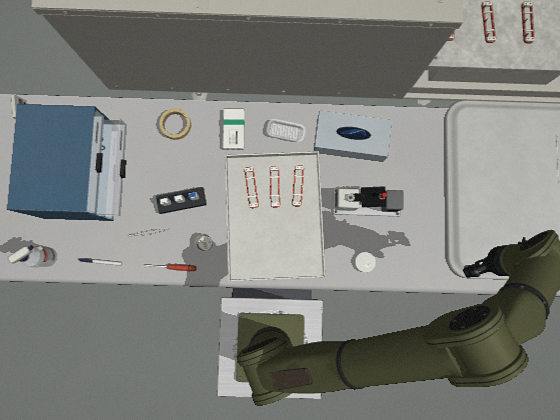

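View pics/wrist0.png

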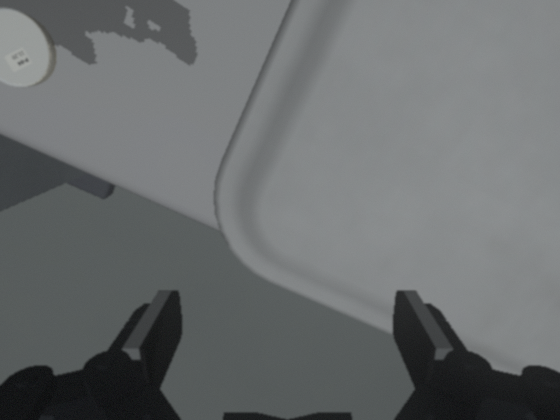

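```bash
cat > h.py <<'E'
import numpy as np, cv2
from plant import robot
from scipy.spatial.transform import Rotation as Ro
np.set_printoptions(precision=4,suppress=True)
def cam(name,info=None):
    c=info or robot.camera_info(name); f=210/np.tan(np.radians(c['vertical_fov']/2)); return c,f
def ray(name,uv,z,info=None):
    c,f=cam(name,info); V=np.array(c['view']); R=V[:3,:3]; o=-R.T@V[:3,3]
    d=R.T@np.array([(uv[0]-c['cx'])/f,-(uv[1]-c['cy'])/f,-1.0])
    return o+d*(z-o[2])/d[2]
def proj(name,p,info=None):
    c,f=cam(name,info); V=np.array(c['view']); q=V[:3,:3]@np.array(p)+V[:3,3]
    return np.array([c['cx']+f*q[0]/-q[2], c['cy']-f*q[1]/-q[2]])
def st():
    s=robot.get_state(); print('t',round(s['time_s'],2),'tcp',s['tcp_pos'],'rot',s['tcp_rot'],'F',s['force'],'w',round(s['grip_width'],4)); return s
def toolshift(target,s=None):
    s=s or robot.get_state(); R=Ro.from_euler('xyz',s['tcp_rot']).as_matrix()
    return R.T@(np.array(target)-s['tcp_pos'])*1000
E
python3 - <<'E'
from h import *
t=cv2.imread('pics/top0.png')
a=t[175:225,325:410]; b=t[180:220,145:215]
A=cv2.resize(a,None,fx=9,fy=9,interpolation=cv2.INTER_CUBIC)
B=cv2.resize(b,None,fx=11,fy=11,interpolation=cv2.INTER_CUBIC)
cv2.imwrite('pics/a.png',A);cv2.imwrite('pics/b.png',B)
E
```

```text
(no output)
```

View pics/a.png

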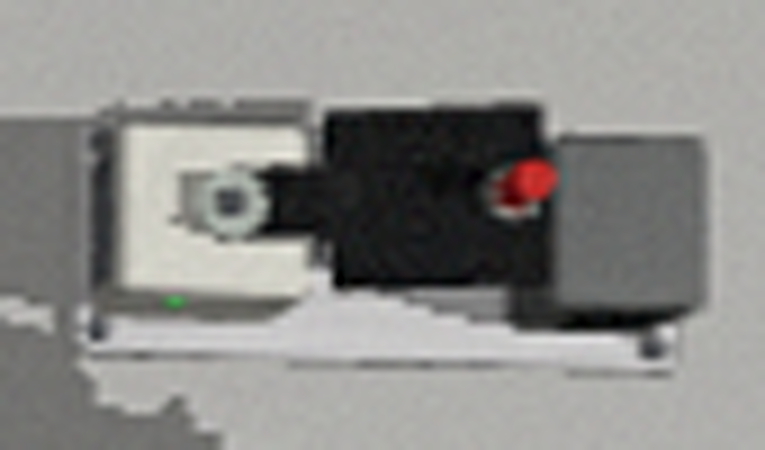

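View pics/b.png

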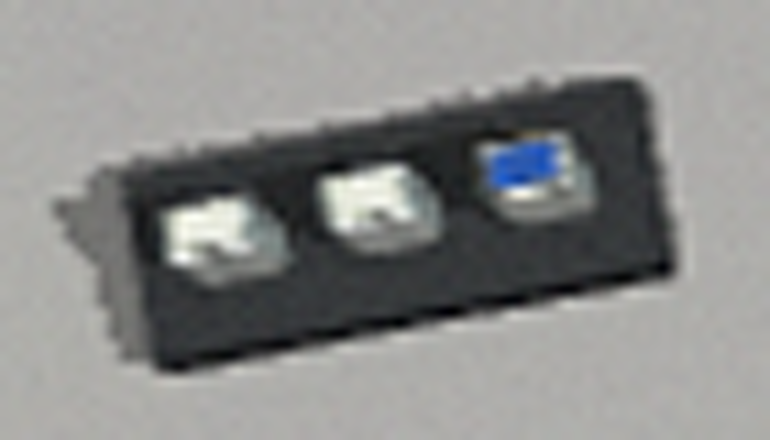

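```bash
python3 - <<'E'
from h import *
P=lambda x,y:(325+(x+.5)/9-.5,175+(y+.5)/9-.5)
Q=lambda x,y:(145+(x+.5)/11-.5,180+(y+.5)/11-.5)
h=ray('top',P(232,203),.097);k=ray('top',P(537,178),.128)
print('hinge',h,'knob',k,np.hypot(*(k-h)[:2]),'dir',np.arctan2(*(k-h)[:2][::-1]))
for n,p,z in [('lampL top',(118,123),.084),('lamp bl',(122,290),.084),('lamp tr',(307,123),.084),('det tr',(702,137),.084),('det br',(695,308),.084),('det tl',(557,137),.084),('base bl',(80,350),.01),('base br',(670,370),.01)]:
    print(n,ray('top',P(*p),z))
for n,p,z in [('cap',(523,165),.072),('tr',(645,80),.026),('br',(672,275),.026),('bl',(160,370),.026),('tl',(125,172),.026),('w1',(378,193),.066),('w2',(212,228),.066)]:
    print(n,ray('top',Q(*p),z))
E
```

```text
hinge [ 0.4622 -0.229   0.097 ] knob [ 0.4687 -0.3249  0.128 ] 0.09607942816907555 dir -1.502974896962069
lampL top [ 0.4906 -0.1919  0.084 ]
lamp bl [ 0.4333 -0.194   0.084 ]
lamp tr [ 0.4925 -0.2563  0.084 ]
det tr [ 0.4918 -0.3911  0.084 ]
det br [ 0.433  -0.3885  0.084 ]
det tl [ 0.4903 -0.3416  0.084 ]
base bl [ 0.4216 -0.1891  0.01  ]
base br [ 0.4207 -0.3989  0.01  ]
cap [0.4593 0.2533 0.072 ]
tr [0.4922 0.2273 0.026 ]
br [0.4358 0.2169 0.026 ]
bl [0.404  0.3616 0.026 ]
tl [0.4608 0.375  0.026 ]
w1 [0.4511 0.2944 0.066 ]
w2 [0.4398 0.3401 0.066 ]
```

```bash
cat >> h.py <<'E'
def go(target,yaw=None):
    s=st(); R=Ro.from_euler('xyz',s['tcp_rot']); T=Ro.from_euler('xyz',[-np.pi/2,0,s['tcp_rot'][2] if yaw is None else yaw])
    print('shift mm',np.round(toolshift(target,s),1),'rotvec deg',np.round(np.degrees((R.inv()*T).as_rotvec()),2))
E
python3 - <<'E'
from h import *
s=st(); V=np.array(robot.camera_info('wrist')['view']);R=Ro.from_euler('xyz',s['tcp_rot']).as_matrix()
o=-V[:3,:3].T@V[:3,3]; print('cam in tool',R.T@(o-s['tcp_pos']),'look in tool',R.T@(-V[2,:3]), 'right',R.T@V[0,:3])
go([.36,-.32,.26],0)
E
```

```text
t 0.15 tcp [ 0.2749 -0.5608  0.2215] rot [-1.5709  0.0014 -1.115 ] F [0.6653 0.3917 0.5878] w 0.0857
cam in tool [-0.0006 -0.1515  0.0842] look in tool [-0.0008  0.9445 -0.3285] right [ 1.      0.0007 -0.0004]
t 0.15 tcp [ 0.2749 -0.5608  0.2215] rot [-1.5709  0.0014 -1.115 ] F [0.6653 0.3917 0.5878] w 0.0857
shift mm [-178.8  -38.3  182.4] rotvec deg [ -0.04 -63.88  -0.08]
```

arm_command:
  rows:
    - [[-23,-5,37],[0,0,0]]
    - [[-23,-5,37],[0,0,0]]
    - [[-23,-5,37],[0,0,0]]
    - [[-23,-5,37],[0,0,0]]
    - [[-23,-5,37],[0,0,0]]

```text
time_s: 0.65
tcp_pos: [0.3874, -0.3777, 0.2437]
tcp_rot: [-1.577, 0.002, -1.132]
force: [0.3, -1.1, -0.2]
grip_width: 0.085
```

arm_command:
  rows:
    - [[-23,-3,37],[0,0,0]]
    - [[-23,0,37],[0,0,0]]
    - [[0,0,0],[0,-8,0]]
    - [[0,0,0],[0,-8,0]]
    - [[0,0,0],[0,-8,0]]

```text
time_s: 1.15
tcp_pos: [0.443, -0.2903, 0.247]
tcp_rot: [-1.57, 0.005, -0.686]
force: [-0.7, 0.3, 0.6]
grip_width: 0.0858
```

arm_command:
  rows:
    - [[0,0,0],[0,-8,0]]
    - [[0,0,0],[0,-8,0]]
    - [[0,0,0],[0,-8,0]]
    - [[0,0,0],[0,-8,0]]
    - [[0,0,0],[0,-8,0]]

```text
time_s: 1.65
tcp_pos: [0.4423, -0.2891, 0.2461]
tcp_rot: [-1.566, 0.006, 0.044]
force: [0.8, -0.4, -0.2]
grip_width: 0.0854
```

```bash
python3 - <<'E'
from h import *
go([.44,-.30,.25],0)
E
```

```text
t 1.65 tcp [ 0.4423 -0.2891  0.2461] rot [-1.5661  0.0056  0.0444] F [ 0.8148 -0.4226 -0.2467] w 0.0854
shift mm [ -2.8  -4.  -10.7] rotvec deg [-0.26  2.54 -0.33]
```

arm_command:
  rows:
    - [[-3,-4,-10],[-0.3,2.5,-0.3]]
    - [[0,0,0],[0,0,0]]
  gripper: 120

```text
time_s: 1.85
tcp_pos: [0.4391, -0.3003, 0.2498]
tcp_rot: [-1.571, 0.001, -0.006]
force: [0.3, -0.7, 0.3]
grip_width: 0.0589
```

```bash
python3 - <<'E'
from h import *
import json
st(); c=robot.camera_info('wrist'); c['view']=np.array(c['view']).tolist(); json.dump(c,open('w1.json','w'))
im=robot.snapshot('wrist')[:,:,::-1]; cv2.imwrite('pics/w1.png',im)
cv2.imwrite('pics/w1b.png',cv2.resize(im,None,fx=1.42,fy=1.42))
E
```

```text
t 1.85 tcp [ 0.4391 -0.3003  0.2498] rot [-1.571   0.0009 -0.0057] F [ 0.2877 -0.7441  0.3403] w 0.0589
```

View pics/w1.png

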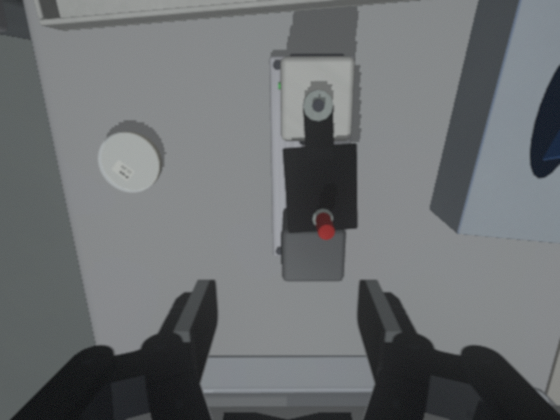

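```bash
python3 - <<'E'
from h import *
import json
c=json.load(open('w1.json'))
im=cv2.imread('pics/w1.png')
A=cv2.resize(im[45:290,265:365],None,fx=2.4*1,fy=2.4,interpolation=cv2.INTER_CUBIC);cv2.imwrite('pics/w1c.png',A)
hsv=cv2.cvtColor(im,cv2.COLOR_BGR2HSV)
m=((hsv[...,0]<8)|(hsv[...,0]>172))&(hsv[...,1]>170)&(hsv[...,2]>60)
m[:200]=0;ys,xs=np.nonzero(m);print(len(xs),xs.min(),xs.max(),ys.min(),ys.max())
for n,p,z in [('hinge',(318,104),.097),('knobtop',(326,231.5),.128),('collar',(322.5,218.5),.096),('l1',(281,58),.084),('l2',(353,58),.084),('l3',(281,139),.084),('l4',(352,139),.084),('d1',(283,280),.084),('d2',(345,280),.084),('base screw t',(277,65),.01),('base screw b',(279,251),.01),('bedge t',(271,60),.01),('bedge b',(274,250),.01)]:
    print(n,ray('wrist',p,z,c))
E
```

```text
Traceback (most recent call last):
ValueError: zero-size array to reduction operation minimum which has no identity
```

View pics/w1c.png

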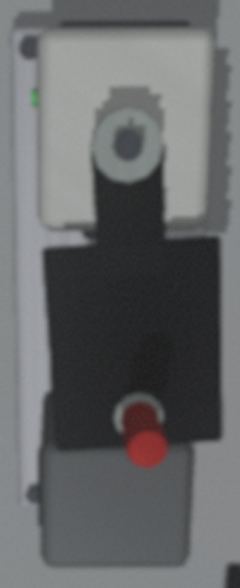

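```bash
python3 - <<'E'
from h import *
import json
c=json.load(open('w1.json'))
P=lambda x,y:(265+(x+.5)/2.4-.5,45+(y+.5)/2.4-.5)
for n,p,z in [('hinge',(128,145),.099),('knobtop',(148,449),.128),('collar',(139,416),.096),('l1',(40,30),.084),('l2',(214,30),.084),('l3',(38,229),.084),('l4',(210,229),.084),('d1',(44,565),.084),('d2',(190,565),.084),('d3',(42,450),.084),('d4',(190,450),.084),('be t',(14,40),.01),('be b',(20,500),.01),('plate tl',(43,250),.093),('bl',(58,447),.093),('tr',(220,238),.093),('br',(221,438),.093)]:
    print(n,ray('wrist',P(*p),z,c))
E
```

```text
hinge [ 0.4625 -0.2293  0.099 ]
knobtop [ 0.4688 -0.3238  0.128 ]
collar [ 0.4687 -0.3236  0.096 ]
l1 [ 0.4341 -0.1937  0.084 ]
l2 [ 0.491 -0.194  0.084]
l3 [ 0.4327 -0.2581  0.084 ]
l4 [ 0.493  -0.2584  0.084 ]
d1 [ 0.4335 -0.3908  0.084 ]
d2 [ 0.4918 -0.3911  0.084 ]
d3 [ 0.4332 -0.3414  0.084 ]
d4 [ 0.4896 -0.3417  0.084 ]
be t [ 0.4224 -0.1923  0.01  ]
be b [ 0.4211 -0.3965  0.01  ]
plate tl [ 0.4345 -0.264   0.093 ]
bl [ 0.4393 -0.3367  0.093 ]
tr [ 0.495  -0.2603  0.093 ]
br [ 0.4994 -0.3334  0.093 ]
```

arm_command:
  rows:
    - [[10,0,-8],[0,-1.5,0]]
    - [[10,0,-8],[0,-1.5,0]]
    - [[10,0,-8],[0,-1,0]]
    - [[0,25,0],[0,0,0]]
    - [[0,25,0],[0,0,0]]
  gripper: 150

```text
time_s: 2.4
tcp_pos: [0.4732, -0.3247, 0.2019]
tcp_rot: [-1.575, -0.005, 0.056]
force: [-0.8, 0.2, -0.1]
grip_width: 0.0349
```

```bash
python3 - <<'E'
from h import *
go([.4688,-.3237,.122],0.066)
E
```

```text
t 2.4 tcp [ 0.4732 -0.3247  0.2019] rot [-1.5753 -0.0053  0.0556] F [-0.8465  0.2329 -0.0738] w 0.0349
shift mm [-4.7 79.9  1.6] rotvec deg [ 0.26 -0.59  0.3 ]
```

arm_command:
  rows:
    - [[-4.5,20,1.5],[0.3,-0.6,0.3]]
    - [[0,20,0],[0,0,0]]
    - [[0,20,0],[0,0,0]]
    - [[0,19,0],[0,0,0]]

```text
time_s: 2.8
tcp_pos: [0.4687, -0.3235, 0.1194]
tcp_rot: [-1.571, 0.001, 0.057]
force: [0.3, -0.4, 0.1]
grip_width: 0.035
```

```bash
python3 - <<'E'
from h import *
go([.4688,-.3237,.122],0.066)
im=robot.snapshot('scene')[:,:,::-1]; cv2.imwrite('pics/s2.png',cv2.resize(im[110:220,260:400],None,fx=5,fy=5))
im=robot.snapshot('wrist')[:,:,::-1]; cv2.imwrite('pics/w2.png',im)
E
```

```text
t 2.8 tcp [ 0.4687 -0.3235  0.1194] rot [-1.571   0.0006  0.0566] F [ 0.3106 -0.355   0.0584] w 0.035
shift mm [ 0.1 -2.6 -0.2] rotvec deg [ 0.01 -0.54 -0.03]
```

View pics/w2.png

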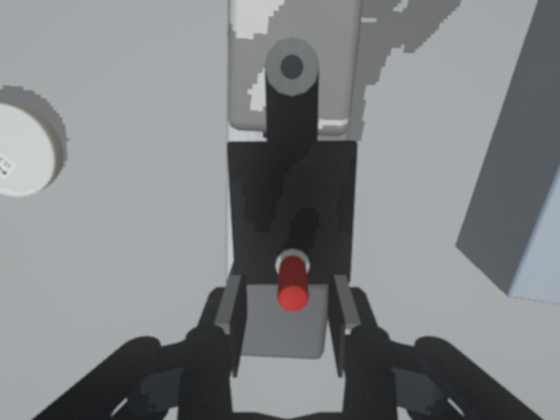

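View pics/s2.png

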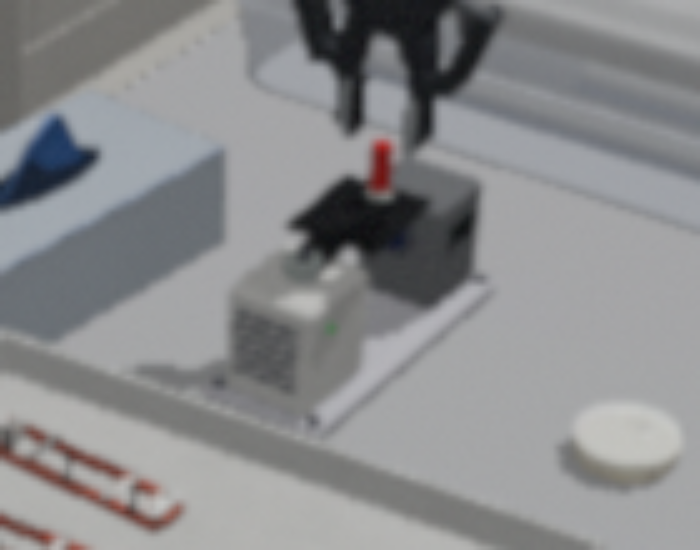

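```bash
python3 - <<'E'
from h import *
f=lambda p:(proj('scene',p)-[260,110])*5
for p in [[.4688,-.3237,.128],[.4688,-.3237,.096],[.4688-.02,-.3237,.0974],[.4688+.02,-.3237,.0974]]: print(f(p), proj('wrist',p))
st()
im=robot.snapshot('scene')[:,:,::-1]; cv2.imwrite('pics/s3.png',cv2.resize(im[110:220,260:400],None,fx=5,fy=5))
E
```

```text
[378.9535 140.0976] [292.7674 296.1886]
[375.8141 186.2436] [292.2179 263.3274]
[403.9387 193.7898] [253.2132 262.4286]
[348.3187 174.8311] [331.1556 266.6599]
t 2.9 tcp [ 0.4671 -0.3226  0.1181] rot [-1.5685  0.0048  0.0577] F [ 0.0316  0.7372 -0.0829] w 0.035
```

View pics/s3.png

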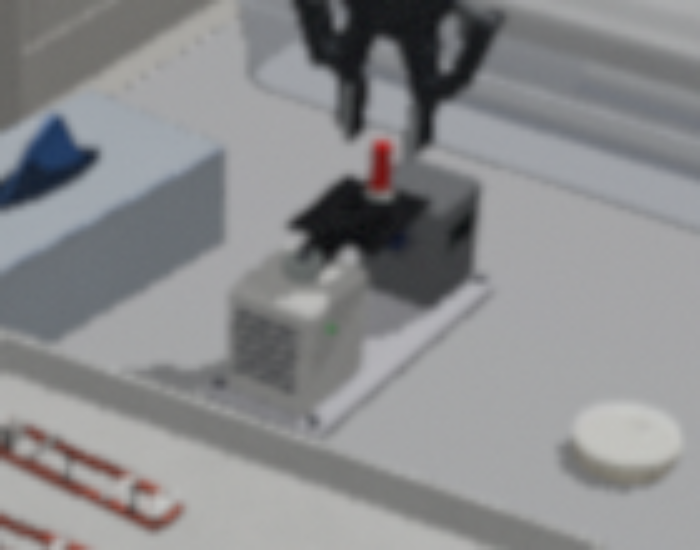

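```bash
python3 - <<'E'
from h import *
im=cv2.imread('pics/s3.png')
cv2.imwrite('pics/s3c.png',cv2.resize(im[0:250,250:530],None,fx=2.7,fy=2.4))
s=st()
R=Ro.from_euler('xyz',s['tcp_rot']).as_matrix()
for x in (-.0175,.0175):
  for z in (-.011,.011):
    for y in (-.02,0,.022):
      p=s['tcp_pos']+R@[x,y,z]; print(x,z,y,(proj('scene',p)-[260,110])*5, proj('wrist',p))
E
```

```text
t 2.95 tcp [ 0.4681 -0.323   0.1196] rot [-1.5697  0.0025  0.058 ] F [0.0989 0.3436 0.3586] w 0.0352
-0.0175 -0.011 -0.02 [414.7447 123.9228] [247.1165 329.6294]
-0.0175 -0.011 0 [412.5306 153.2303] [251.4723 303.308 ]
-0.0175 -0.011 0.022 [410.1361 184.927 ] [255.2903 280.2358]
-0.0175 0.011 -0.02 [397.648  138.6916] [245.1575 282.9855]
-0.0175 0.011 0 [395.5513 168.17  ] [249.922  260.7972]
-0.0175 0.011 0.022 [393.2841 200.046 ] [254.0575 241.5377]
0.0175 -0.011 -0.02 [363.6402 109.3393] [330.9119 329.6443]
0.0175 -0.011 0 [361.8575 138.4583] [326.1963 303.3165]
0.0175 -0.011 0.022 [359.929  169.9566] [322.063  280.2396]
0.0175 0.011 -0.02 [346.2181 123.807 ] [333.0205 282.9911]
0.0175 0.011 0 [344.5583 153.0957] [327.8637 260.7979]
0.0175 0.011 0.022 [342.7632 184.7722] [323.3879 241.5351]
```

View pics/s3c.png

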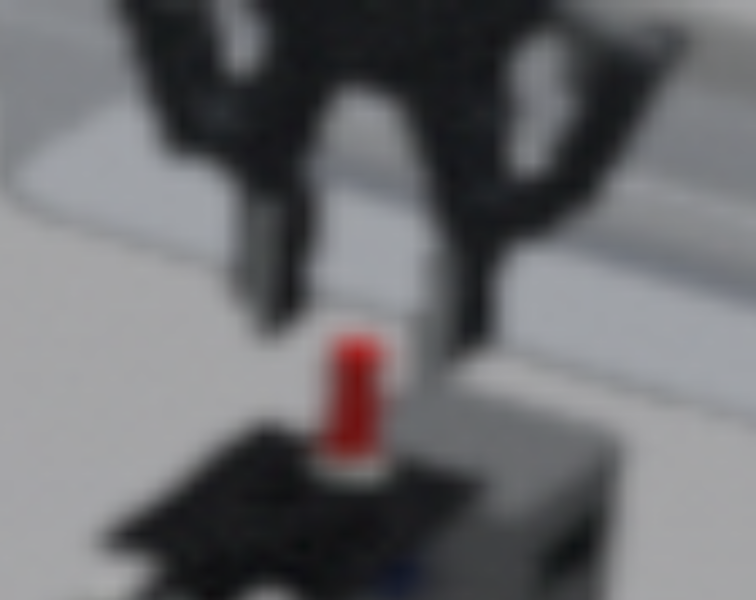

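arm_command:
  rows:
    - [[0,0,0],[0,0,0]]
    - [[0,0,0],[0,0,0]]
    - [[0,0,0],[0,0,0]]
  gripper: 225
  squeeze: 20

```text
time_s: 3.25
tcp_pos: [0.4701, -0.3237, 0.1225]
tcp_rot: [-1.573, -0.002, 0.056]
force: [-0.3, 0.7, -0.0]
grip_width: 0.0098
```

```bash
python3 - <<'E'
from h import *
st()
im=robot.snapshot('scene')[:,:,::-1]; cv2.imwrite('pics/s4.png',cv2.resize(im[110:170,300:370],None,fx=9,fy=9,interpolation=cv2.INTER_CUBIC))
im=robot.snapshot('wrist')[:,:,::-1]; cv2.imwrite('pics/w4.png',im)
E
```

```text
t 3.25 tcp [ 0.4701 -0.3237  0.1225] rot [-1.5725 -0.0015  0.0561] F [-0.2825  0.7115 -0.0282] w 0.0098
```

View pics/w4.png

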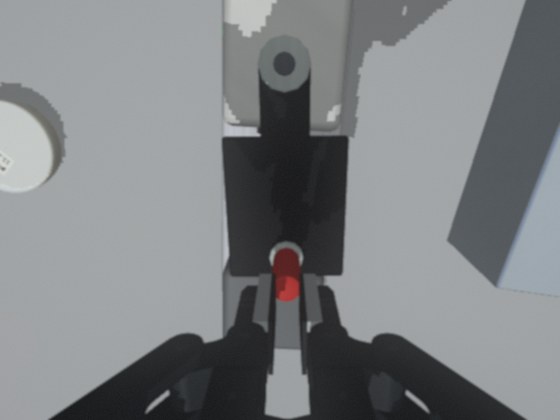

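View pics/s4.png

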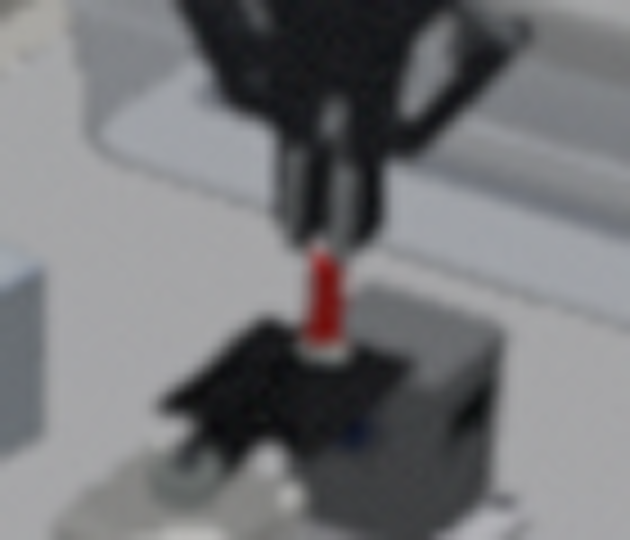

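```bash
python3 - <<'E'
from h import *
from scipy.optimize import least_squares
c,f=cam('scene')
V=c['view']; print('scene cam',-V[:3,:3].T@V[:3,3])
for uv,x in [((333.0,137.5),.4688+.005),((338,138.5),.4688-.005)]:
    a=ray('scene',uv,0.0);b=ray('scene',uv,.2)
    for y in (-.3347,-.3237,-.3127):
        t=(y-a[1])/(b[1]-a[1]); print(y,a+t*(b-a))
    t=(x-a[0])/(b[0]-a[0]); print('x',a+t*(b-a))
E
```

```text
scene cam [-0.1876  0.8284  0.845 ]
-0.3347 [ 0.485  -0.3347  0.1198]
-0.3237 [ 0.4786 -0.3237  0.1266]
-0.3127 [ 0.4723 -0.3127  0.1335]
x [ 0.4738 -0.3153  0.1319]
-0.3347 [ 0.4672 -0.3347  0.122 ]
-0.3237 [ 0.461  -0.3237  0.1288]
-0.3127 [ 0.4548 -0.3127  0.1357]
x [ 0.4638 -0.3286  0.1258]
```

arm_command:
  rows:
    - [[0,0,0],[0,0,0]]
    - [[0,0,0],[0,0,0]]
    - [[0,0,0],[0,0,0]]
  gripper: 155

```text
time_s: 3.65
tcp_pos: [0.4702, -0.3241, 0.1231]
tcp_rot: [-1.573, -0.002, 0.056]
force: [-0.2, 0.4, 0.0]
grip_width: 0.0336
```

arm_command:
  rows:
    - [[0,7,0],[0,0,0]]
    - [[0,7,0],[0,0,0]]
    - [[0,3,0],[0,0,0]]
    - [[0,0,0],[0,0,0]]

```text
time_s: 4.05
tcp_pos: [0.4698, -0.324, 0.1041]
tcp_rot: [-1.573, -0.002, 0.056]
force: [-0.6, 0.6, -0.1]
grip_width: 0.0333
```

```bash
python3 - <<'E'
from h import *
st()
im=robot.snapshot('scene')[:,:,::-1]; cv2.imwrite('pics/s5.png',cv2.resize(im[110:170,300:370],None,fx=9,fy=9,interpolation=cv2.INTER_CUBIC))
im=robot.snapshot('wrist')[:,:,::-1]; cv2.imwrite('pics/w5.png',im)
E
```

```text
t 4.05 tcp [ 0.4698 -0.324   0.1041] rot [-1.5727 -0.0015  0.0556] F [-0.5632  0.6133 -0.1282] w 0.0333
```

View pics/w5.png

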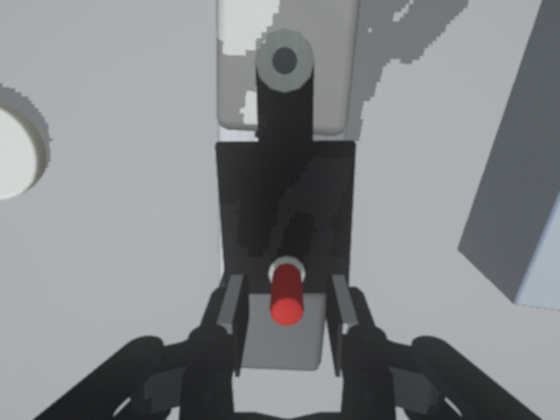

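View pics/s5.png

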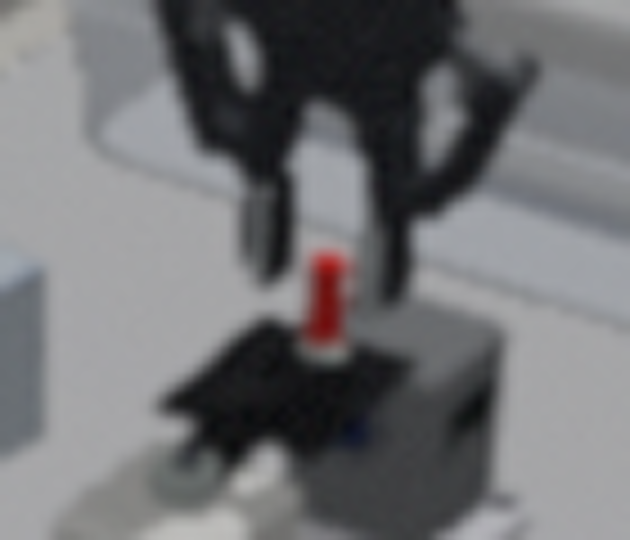

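arm_command:
  rows:
    - [[0,6,0],[0,0,0]]
    - [[0,5,0],[0,0,0]]
    - [[0,0,0],[0,0,0]]

```text
time_s: 4.45
tcp_pos: [0.4705, -0.3242, 0.093]
tcp_rot: [-1.573, -0.003, 0.056]
force: [-0.0, -0.1, -0.2]
grip_width: 0.0332
```

```bash
python3 - <<'E'
from h import *
st()
im=robot.snapshot('scene')[:,:,::-1]; cv2.imwrite('pics/s6.png',cv2.resize(im[110:170,300:370],None,fx=9,fy=9,interpolation=cv2.INTER_CUBIC))
E
```

```text
t 4.45 tcp [ 0.4705 -0.3242  0.093 ] rot [-1.5734 -0.003   0.0555] F [-0.0031 -0.0508 -0.2443] w 0.0332
```

View pics/s6.png

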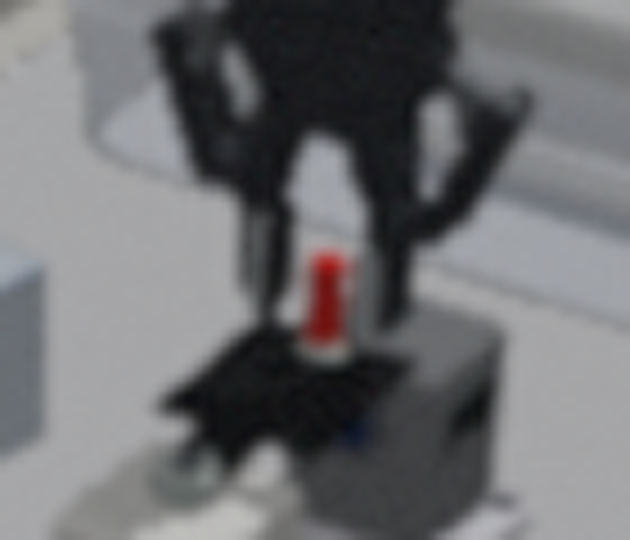

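arm_command:
  rows:
    - [[0,0,0],[0,-1,0]]
    - [[10,0,0.5],[0,-6,0]]
    - [[10,0,0.5],[0,-6,0]]
    - [[10,0,0.5],[0,-6,0]]
    - [[10,0,0.5],[0,-6,0]]
  gripper: 190

```text
time_s: 5.0
tcp_pos: [0.5055, -0.3149, 0.0932]
tcp_rot: [-1.573, 0.006, 0.508]
force: [-0.7, -0.2, 0.3]
grip_width: 0.0216
```

```bash
cat >> h.py <<'E'
def arc(H=(.4625,-.2293)):
    s=st(); d=s['tcp_pos'][:2]-np.array(H); print('theta',np.arctan2(d[0],-d[1]),'r',np.hypot(*d),'yaw',s['tcp_rot'][2])
E
python3 -c "
from h import *
arc()"
```

```text
t 5.0 tcp [ 0.5055 -0.3149  0.0932] rot [-1.5734  0.0059  0.5079] F [-0.6633 -0.2106  0.347 ] w 0.0216
theta 0.46550040888911126 r 0.0957587973387456 yaw 0.5078979572710178
```

arm_command:
  rows:
    - [[10,0,1],[0,-5,0]]
    - [[10,0,0.5],[0,-6,0]]
    - [[10,0,0.5],[0,-6,0]]
    - [[10,0,0.5],[0,-6,0]]
    - [[10,0,0.5],[0,-6,0]]

```text
time_s: 5.5
tcp_pos: [0.5405, -0.2839, 0.0931]
tcp_rot: [-1.571, 0.013, 1.035]
force: [-0.1, -1.3, -0.2]
grip_width: 0.0214
```

```bash
python3 -c "
from h import *
arc()"
```

```text
t 5.5 tcp [ 0.5405 -0.2839  0.0931] rot [-1.5708  0.013   1.0346] F [-0.128  -1.3114 -0.2333] w 0.0214
theta 0.9598153677564701 r 0.0952450340872658 yaw 1.0345862527460605
```

arm_command:
  rows:
    - [[10,0,0.7],[0,-5,0]]
    - [[10,0,0.5],[0,-5,0]]
    - [[10,0,0.5],[0,-6,0]]
    - [[10,0,0.5],[0,-6,0]]

```text
time_s: 5.9
tcp_pos: [0.5549, -0.2496, 0.093]
tcp_rot: [-1.568, 0.018, 1.434]
force: [-0.1, -1.7, -0.6]
grip_width: 0.0218
```

```bash
python3 -c "
from h import *
arc()
go([.4625+.095*np.sin(1.7),-.2293-.095*np.cos(1.7),.093],1.6)"
```

```text
t 5.9 tcp [ 0.5549 -0.2496  0.093 ] rot [-1.568   0.0178  1.4339] F [-0.0848 -1.6562 -0.6416] w 0.0218
theta 1.3549216621454958 r 0.0945638091749258 yaw 1.4338846715376325
t 5.9 tcp [ 0.5549 -0.2496  0.093 ] rot [-1.568   0.0178  1.4339] F [-0.0848 -1.6562 -0.6416] w 0.0218
shift mm [32.4 -0.5  2.6] rotvec deg [-0.24 -9.52 -1.  ]
```

arm_command:
  rows:
    - [[8,0,0.5],[0,-4,-0.5]]
    - [[8,0,0.5],[0,-4,-0.5]]
    - [[5,0,0.3],[0,-1.5,0]]
    - [[3,0,0],[0,0,0]]

```text
time_s: 6.3
tcp_pos: [0.5565, -0.226, 0.0935]
tcp_rot: [-1.57, 0.002, 1.609]
force: [0.8, 0.0, -0.2]
grip_width: 0.0219
```

arm_command:
  rows:
    - [[3,0,0],[0,0,0]]
    - [[0,0,0],[0,0,0]]

```text
time_s: 6.5
tcp_pos: [0.5563, -0.2237, 0.0936]
tcp_rot: [-1.57, 0.004, 1.607]
force: [0.6, -1.7, 0.0]
grip_width: 0.0216
```

```bash
python3 -c "
from h import *
arc()"
```

```text
t 6.5 tcp [ 0.5563 -0.2237  0.0936] rot [-1.5696  0.0038  1.6072] F [ 0.6073 -1.6777  0.0498] w 0.0216
theta 1.6304819453334831 r 0.09392441639792805 yaw 1.6072088746983846
```

Push in small steps until the stop shows in force.

arm_command:
  rows:
    - [[2,0,0],[0,0,0]]
    - [[2,0,0],[0,0,0]]

```text
time_s: 6.7
tcp_pos: [0.5563, -0.2236, 0.0936]
tcp_rot: [-1.57, 0.01, 1.603]
force: [1.0, -4.9, -1.7]
grip_width: 0.0221
```

arm_command:
  rows:
    - [[2,0,0],[0,0,0]]
    - [[0,0,0],[0,0,0]]

```text
time_s: 6.9
tcp_pos: [0.5563, -0.224, 0.0936]
tcp_rot: [-1.57, 0.013, 1.6]
force: [-0.3, 0.1, 0.2]
grip_width: 0.0218
```

arm_command:
  rows:
    - [[-3.5,0,0],[0,0,-0.5]]
    - [[0,-20,0],[0,0,0]]
    - [[0,-40,0],[0,0,0]]
    - [[0,-40,0],[0,0,0]]
    - [[0,-40,0],[0,0,0]]

```text
time_s: 7.4
tcp_pos: [0.5513, -0.2233, 0.2312]
tcp_rot: [-1.554, -0.01, 1.605]
force: [1.2, -0.7, 0.2]
grip_width: 0.0218
```

```bash
python3 - <<'E'
from h import *
st()
for n in ('wrist','top'):
    im=robot.snapshot(n)[:,:,::-1]; cv2.imwrite(f'pics/{n}7.png',im)
    if n=='top': cv2.imwrite('pics/t7.png',cv2.resize(im[165:230,325:415],None,fx=8,fy=8,interpolation=cv2.INTER_CUBIC))
E
```

```text
t 7.4 tcp [ 0.5513 -0.2233  0.2312] rot [-1.5543 -0.0098  1.6046] F [ 1.169  -0.6938  0.1601] w 0.0218
```

View pics/wrist7.png

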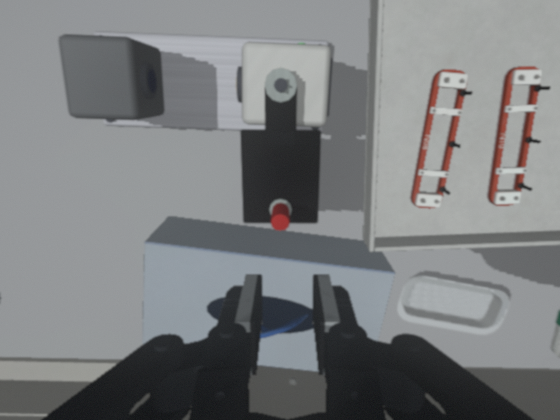

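View pics/t7.png

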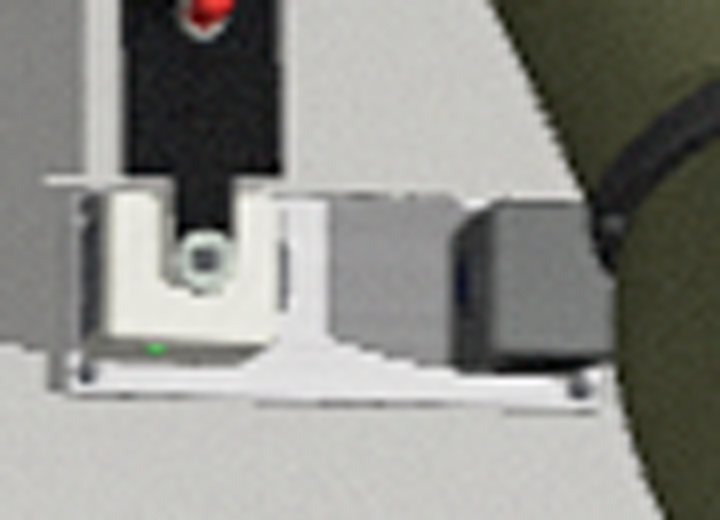

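arm_command:
  rows:
    - [[45,-5,9],[-0.5,0,0]]
    - [[45,-5,9],[0,7,0.5]]
    - [[44,-5,14],[0,7,0]]
    - [[43,-5,19],[0,7,0]]
    - [[41,0,23],[0,7,0]]

```text
time_s: 8.0
tcp_pos: [0.5069, 0.0047, 0.2545]
tcp_rot: [-1.571, -0.004, 1.08]
force: [0.2, -0.5, 0.1]
grip_width: 0.0219
```

```bash
python3 -c "
from h import *
go([.455,.26,.26],.214)"
```

```text
t 8.0 tcp [0.5069 0.0047 0.2545] rot [-1.5706 -0.0039  1.0805] F [ 0.246  -0.543   0.0615] w 0.0219
shift mm [200.8  -4.7 166. ] rotvec deg [-0.11 49.65  0.2 ]
```

arm_command:
  rows:
    - [[38,0,32],[0,0,0]]
    - [[38,0,32],[0,0,0]]
    - [[38,0,32],[0,0,0]]
    - [[38,0,32],[0,0,0]]
    - [[38,0,32],[0,0,0]]
  gripper: 90

```text
time_s: 8.5
tcp_pos: [0.4511, 0.2483, 0.254]
tcp_rot: [-1.564, -0.003, 1.079]
force: [0.9, 0.9, -0.3]
grip_width: 0.0555
```

arm_command:
  rows:
    - [[0,0,0],[0,8.3,0]]
    - [[0,0,0],[0,8.3,0]]
    - [[0,0,0],[0,8.3,0]]
    - [[0,0,0],[0,8.3,0]]
    - [[0,0,0],[0,8.3,0]]

```text
time_s: 9.0
tcp_pos: [0.4416, 0.2617, 0.252]
tcp_rot: [-1.549, 0.009, 0.35]
force: [0.3, 0.7, -0.4]
grip_width: 0.0547
```

```bash
python3 -c "
from h import *
go([.455,.26,.26],.214)"
```

```text
t 9.0 tcp [0.4416 0.2617 0.252 ] rot [-1.5492  0.009   0.3503] F [ 0.3389  0.6668 -0.3574] w 0.0547
shift mm [11.9 -8.2 -6. ] rotvec deg [-1.2  7.8 -0.6]
```

arm_command:
  rows:
    - [[12,-8,-6],[-1.2,7.8,-0.6]]
    - [[0,0,0],[0,0,0]]

```text
time_s: 9.2
tcp_pos: [0.4532, 0.2604, 0.2587]
tcp_rot: [-1.571, 0.004, 0.21]
force: [0.1, -0.1, 0.5]
grip_width: 0.0551
```

```bash
python3 - <<'E'
from h import *
import json
st(); c=robot.camera_info('wrist'); c['view']=np.array(c['view']).tolist(); json.dump(c,open('w8.json','w'))
im=robot.snapshot('wrist')[:,:,::-1]; cv2.imwrite('pics/w8.png',im)
E
```

```text
t 9.2 tcp [0.4532 0.2604 0.2587] rot [-1.5706  0.0036  0.2095] F [ 0.1198 -0.1393  0.4903] w 0.0551
```

View pics/w8.png

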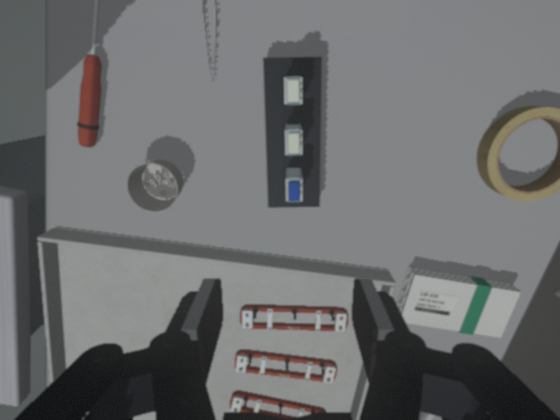

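```bash
python3 - <<'E'
from h import *
im=cv2.imread('pics/w8.png')
cv2.imwrite('pics/w8c.png',cv2.resize(im[50:215,250:340],None,fx=3.6,fy=3.6,interpolation=cv2.INTER_CUBIC))
E
```

```text
(no output)
```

View pics/w8c.png

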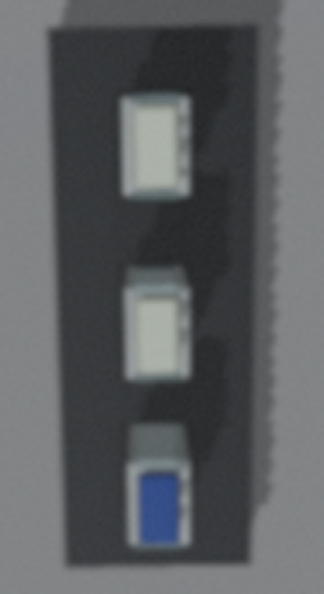

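```bash
python3 - <<'E'
from h import *
import json
c=json.load(open('w8.json'))
P=lambda x,y:(250+(x+.5)/3.6-.5,50+(y+.5)/3.6-.5)
r={}
for n,p,z in [('cap blue',(160,509),.072),('w1',(157,337),.072),('w2',(157,147),.072),('blue body top',(160,504),.066),('tl',(49,30),.026),('tr',(259,25),.026),('bl',(66,563),.026),('br',(250,562),.026)]:
    r[n]=ray('wrist',P(*p),z,c);print(n,r[n])
for a,b in [('bl','tl'),('br','tr'),('cap blue','w2'),('cap blue','w1')]:
    d=r[b]-r[a];print(a,b,np.arctan2(-d[0],d[1]),np.hypot(d[0],d[1]))
ce=(r['tl']+r['tr']+r['bl']+r['br'])/4;print('rack',ce, 'blue exp',ce[:2]-.045*np.array([-np.sin(.214),np.cos(.214)]))
E
```

```text
cap blue [0.4597 0.254  0.072 ]
w1 [0.4494 0.2973 0.072 ]
w2 [0.4399 0.3413 0.072 ]
blue body top [0.4598 0.2538 0.066 ]
tl [0.4063 0.3637 0.026 ]
tr [0.4603 0.3764 0.026 ]
bl [0.4389 0.2195 0.026 ]
br [0.4929 0.2314 0.026 ]
bl tl 0.2227495930242637 0.14782981202481982
br tr 0.221234868742018 0.14863694581792872
cap blue w2 0.22327685295437244 0.08950748247929859
cap blue w1 0.2321219428861729 0.04448957769870781
rack [0.4496 0.2978 0.026 ] blue exp [0.4592 0.2538]
```

```bash
python3 -c "
from h import *
go([.4595,.2539,.09],.222)"
```

```text
t 9.25 tcp [0.4518 0.2598 0.258 ] rot [-1.5712  0.0064  0.2129] F [-0.4765  0.6102 -0.3637] w 0.0554
shift mm [  7.4 167.9  -7.4] rotvec deg [ 0.02 -0.52 -0.37]
```

arm_command:
  rows:
    - [[7,0,-7.3],[0,-0.5,-0.4]]
    - [[0,42,0],[0,0,0]]
    - [[0,42,0],[0,0,0]]
    - [[0,42,0],[0,0,0]]
    - [[0,40,0],[0,0,0]]
  gripper: 130

```text
time_s: 9.75
tcp_pos: [0.4643, 0.2558, 0.0905]
tcp_rot: [-1.562, -0.011, 0.235]
force: [0.7, 0.4, -1.2]
grip_width: 0.042
```

```bash
python3 - <<'E'
from h import *
go([.4595,.2539,.09],.222)
im=robot.snapshot('wrist')[:,:,::-1]; cv2.imwrite('pics/w9.png',im)
E
```

```text
t 9.75 tcp [0.4643 0.2558 0.0905] rot [-1.5621 -0.0108  0.2348] F [ 0.7071  0.3678 -1.1557] w 0.042
shift mm [-5.2  0.4 -0.7] rotvec deg [-0.5   0.74  0.61]
```

View pics/w9.png

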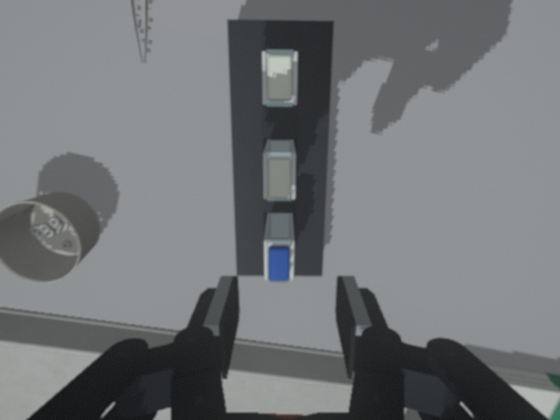

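arm_command:
  rows:
    - [[-5.2,0,-0.7],[-0.5,0.7,0.6]]
    - [[0,0,0],[0,0,0]]

```text
time_s: 10.0
tcp_pos: [0.4542, 0.2501, 0.0836]
tcp_rot: [-1.576, 0.016, 0.225]
force: [0.5, 0.1, 0.2]
grip_width: 0.042
```

```bash
python3 -c "
from h import *
go([.4595,.2539,.055],.222)"
```

```text
t 10.0 tcp [0.4542 0.2501 0.0836] rot [-1.5759  0.0159  0.2246] F [0.4931 0.0521 0.2392] w 0.042
shift mm [ 6.4 28.5  2.6] rotvec deg [ 0.29  0.15 -0.91]
```

arm_command:
  rows:
    - [[0,0,0],[0,0,0]]
    - [[0,0,0],[0,0,0]]

```text
time_s: 10.2
tcp_pos: [0.4559, 0.2512, 0.0867]
tcp_rot: [-1.574, 0.011, 0.225]
force: [-0.9, 0.3, -0.2]
grip_width: 0.042
```

```bash
python3 -c "
from h import *
go([.4595,.2539,.055],.222)
robot.snapshot('top')
go([.4595,.2539,.055],.222)"
```

```text
t 10.2 tcp [0.4559 0.2512 0.0867] rot [-1.5735  0.0112  0.2251] F [-0.9221  0.3027 -0.1555] w 0.042
shift mm [ 4.5 31.7  1.9] rotvec deg [ 0.16  0.18 -0.64]
t 10.25 tcp [0.4562 0.2513 0.0869] rot [-1.5734  0.0106  0.225 ] F [ 0.2622 -0.6184  0.392 ] w 0.0419
shift mm [ 4.2 31.8  1.9] rotvec deg [ 0.15  0.17 -0.61]
```

arm_command:
  rows:
    - [[2,8,1],[0.1,0.1,-0.3]]
    - [[2,8,1],[0,0.1,-0.3]]
    - [[0,8,0],[0,0,0]]
    - [[0,4,0],[0,0,0]]
    - [[0,0,0],[0,0,0]]

```text
time_s: 10.75
tcp_pos: [0.4613, 0.2552, 0.0585]
tcp_rot: [-1.57, -0.005, 0.221]
force: [0.0, -0.3, 0.6]
grip_width: 0.0418
```

```bash
python3 - <<'E'
from h import *
go([.4595,.2539,.03],.222)
import json
im=robot.snapshot('scene')[:,:,::-1]; cv2.imwrite('pics/s10.png',cv2.resize(im[215:320,150:280],None,fx=6,fy=5.5,interpolation=cv2.INTER_CUBIC))
im=robot.snapshot('wrist')[:,:,::-1]; cv2.imwrite('pics/w10.png',im)
go([.4595,.2539,.03],.222)
E
```

```text
t 10.75 tcp [0.4613 0.2552 0.0585] rot [-1.57   -0.0051  0.2214] F [ 0.027  -0.3344  0.6382] w 0.0418
shift mm [-2.2 28.5 -0.9] rotvec deg [-0.05 -0.04  0.29]
t 10.85 tcp [0.4615 0.2553 0.059 ] rot [-1.5697 -0.0056  0.2212] F [-0.1253  0.6496  0.3831] w 0.0417
shift mm [-2.5 29.  -1. ] rotvec deg [-0.06 -0.04  0.32]
```

View pics/w10.png

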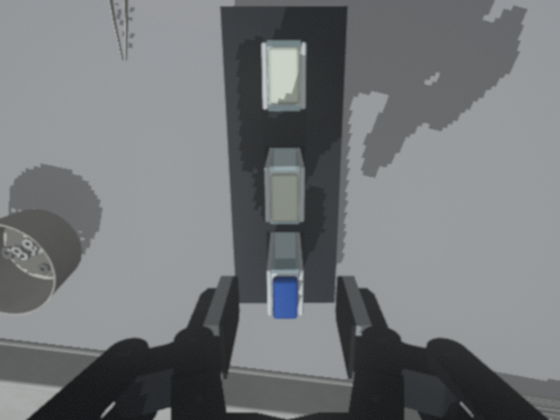

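View pics/s10.png

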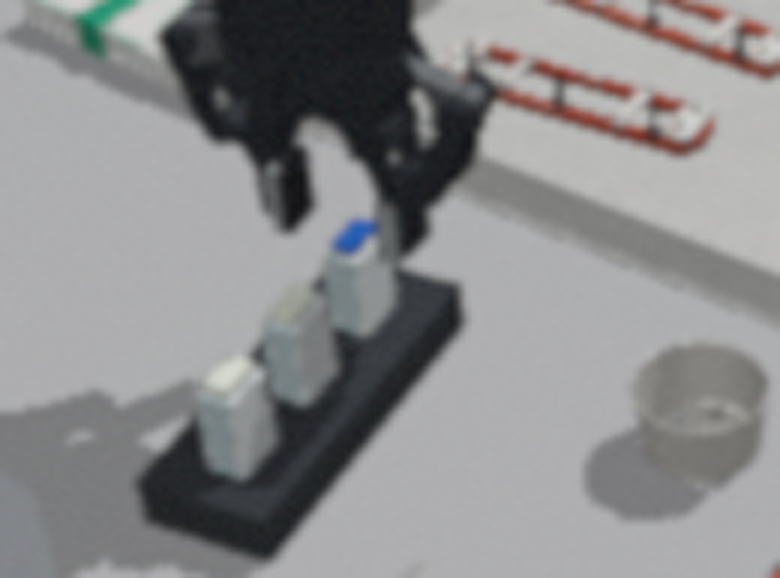

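arm_command:
  rows:
    - [[-1,8,-0.5],[0,0,0.2]]
    - [[-1,8,-0.5],[0,0,0]]
    - [[0,7,0],[0,0,0]]
    - [[0,3,0],[0,0,0]]
    - [[0,0,0],[0,0,0]]

```text
time_s: 11.35
tcp_pos: [0.4597, 0.2538, 0.0307]
tcp_rot: [-1.57, -0.002, 0.221]
force: [-0.5, 0.2, -1.3]
grip_width: 0.0417
```

```bash
python3 - <<'E'
from h import *
import json
im=robot.snapshot('scene')[:,:,::-1]; cv2.imwrite('pics/s11.png',cv2.resize(im[235:290,180:250],None,fx=11,fy=10,interpolation=cv2.INTER_CUBIC))
im=robot.snapshot('wrist')[:,:,::-1]; cv2.imwrite('pics/w11.png',im)
go([.4595,.2539,.026],.222)
E
```

```text
t 11.45 tcp [0.46   0.254  0.0311] rot [-1.5692 -0.0024  0.2211] F [-0.804  -0.3375 -0.826 ] w 0.0421
shift mm [-0.5  5.1 -0. ] rotvec deg [-0.09 -0.05  0.14]
```

View pics/w11.png

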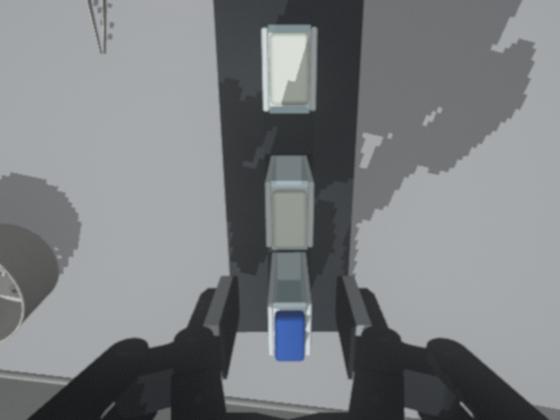

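View pics/s11.png

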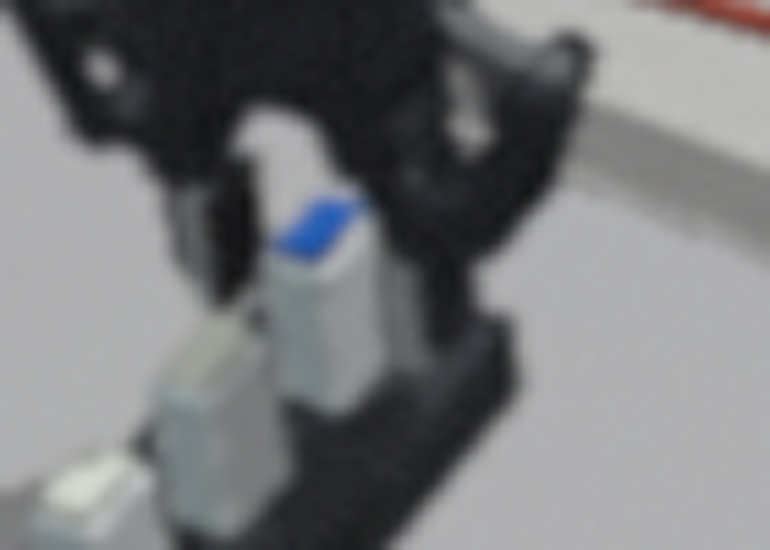

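arm_command:
  rows:
    - [[0,4,0.5],[0,0,0.1]]
    - [[0,0,0],[0,0,0]]

```text
time_s: 11.65
tcp_pos: [0.4602, 0.2548, 0.0273]
tcp_rot: [-1.569, -0.002, 0.221]
force: [0.5, -0.5, 0.6]
grip_width: 0.0419
```

arm_command:
  rows:
    - [[0,0,0],[0,0,0]]
    - [[0,0,0],[0,0,0]]
    - [[0,0,0],[0,0,0]]
    - [[0,0,0],[0,0,0]]
  gripper: 235
  squeeze: 25

```text
time_s: 12.05
tcp_pos: [0.4606, 0.255, 0.0277]
tcp_rot: [-1.568, -0.002, 0.221]
force: [-0.4, -0.4, -0.5]
grip_width: 0.0158
```

```bash
python3 - <<'E'
from h import *
go([.4595,.2539,.026],.222)
im=robot.snapshot('wrist')[:,:,::-1]; cv2.imwrite('pics/w12.png',im)
im=robot.snapshot('scene')[:,:,::-1]; cv2.imwrite('pics/s12.png',cv2.resize(im[235:290,180:250],None,fx=11,fy=10,interpolation=cv2.INTER_CUBIC))
E
```

```text
t 12.05 tcp [0.4606 0.255  0.0277] rot [-1.5683 -0.0024  0.2209] F [-0.4029 -0.3678 -0.4559] w 0.0158
shift mm [-1.3  1.7 -0.9] rotvec deg [-0.14 -0.06  0.14]
```

View pics/w12.png

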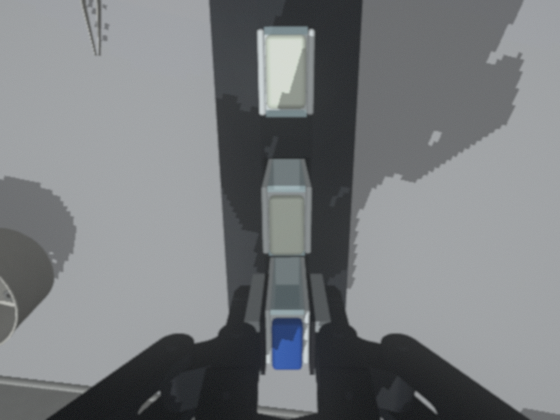

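View pics/s12.png

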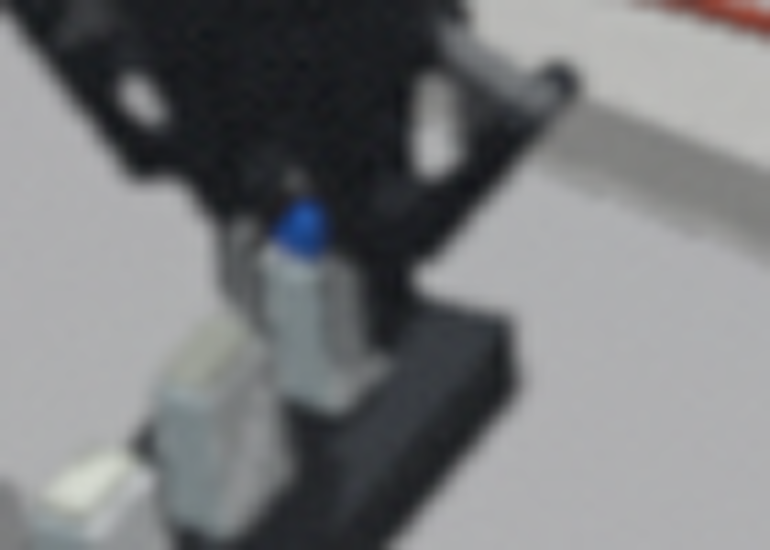

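arm_command:
  rows:
    - [[0,-5,0],[0,0,0]]
    - [[0,-10,0],[0,0,0]]
    - [[0,-15,0],[0,0,0]]
    - [[0,-25,0],[0,0,0]]
    - [[0,-30,0],[0,0,0]]
  squeeze: 35

```text
time_s: 12.65
tcp_pos: [0.4582, 0.2532, 0.1143]
tcp_rot: [-1.572, 0.004, 0.222]
force: [-0.3, -0.0, -0.0]
grip_width: 0.0154
```

arm_command:
  rows:
    - [[0,-30,0],[0,0,0]]
    - [[0,-30,0],[0,0,0]]
    - [[0,-25,0],[0,0,0]]
    - [[0,0,0],[0,0,0]]

```text
time_s: 13.05
tcp_pos: [0.4593, 0.2541, 0.2095]
tcp_rot: [-1.569, -0.003, 0.222]
force: [0.6, 1.1, 0.7]
grip_width: 0.0155
```

```bash
python3 - <<'E'
from h import *
go([.4625,-.2995,.2],0.0)
im=robot.snapshot('wrist')[:,:,::-1]; cv2.imwrite('pics/w13.png',im)
im=robot.snapshot('scene')[:,:,::-1]; cv2.imwrite('pics/s13.png',cv2.resize(im[180:290,160:270],None,fx=5,fy=5,interpolation=cv2.INTER_CUBIC))
E
```

```text
t 13.05 tcp [0.4593 0.2541 0.2095] rot [-1.5689 -0.0032  0.2223] F [0.6069 1.093  0.6812] w 0.0155
shift mm [-119.     8.1 -540.7] rotvec deg [-0.13 12.74  0.17]
```

View pics/w13.png

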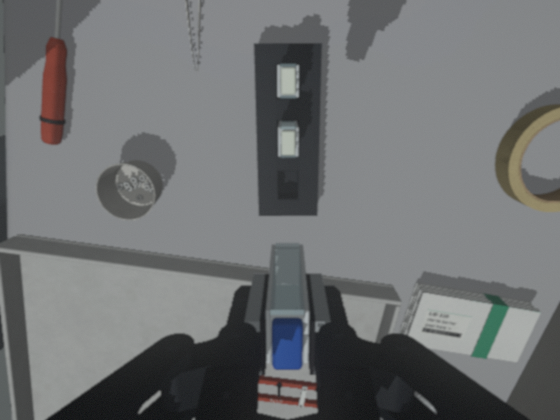

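View pics/s13.png

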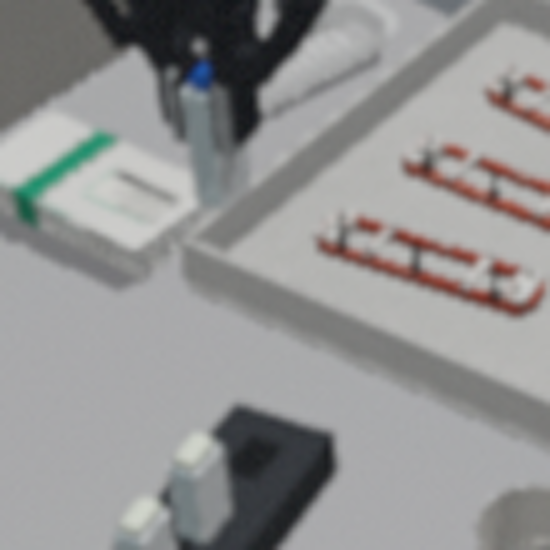

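arm_command:
  rows:
    - [[-3,-2,-15],[0,0,0]]
    - [[-6,-2,-25],[0,0,0]]
    - [[-7.5,-2,-34],[0,0,0]]
    - [[-7.5,0,-34],[0,0,0]]
    - [[-7.5,0,-34],[0,0,0]]

```text
time_s: 13.65
tcp_pos: [0.4545, 0.1073, 0.2079]
tcp_rot: [-1.568, 0.011, 0.235]
force: [0.5, -0.3, -0.3]
grip_width: 0.0155
```

arm_command:
  rows:
    - [[-7.5,0,-34],[0,0,0]]
    - [[-7.5,0,-34],[0,0,0]]
    - [[-7.5,0,-34],[0,0,0]]
    - [[-7.5,0,-34],[0,0,0]]
    - [[-7.5,0,-34],[0,0,0]]

```text
time_s: 14.15
tcp_pos: [0.4512, -0.0749, 0.2022]
tcp_rot: [-1.566, 0.026, 0.237]
force: [1.5, -0.4, -0.3]
grip_width: 0.0156
```

```bash
python3 -c "
from h import *
go([.4625,-.2995,.21],0.0)"
```

```text
t 14.15 tcp [ 0.4512 -0.0749  0.2022] rot [-1.5662  0.0256  0.2374] F [ 1.4703 -0.4482 -0.3311] w 0.0156
shift mm [ -42.1   -7.7 -221. ] rotvec deg [-0.09 13.6  -1.49]
```

arm_command:
  rows:
    - [[-6,-4,-34],[0,2,-1]]
    - [[-6,-3,-34],[0,2,-0.5]]
    - [[-4,-3,-34],[0,2,0]]
    - [[-3,0,-34],[0,2,0]]
    - [[-2,0,-30],[0,2,0]]

```text
time_s: 14.65
tcp_pos: [0.4514, -0.2495, 0.2053]
tcp_rot: [-1.562, 0.014, 0.056]
force: [0.2, 0.7, -0.9]
grip_width: 0.0153
```

```bash
python3 -c "
from h import *
go([.4625,-.2995,.21],0.0)"
```

```text
t 14.65 tcp [ 0.4514 -0.2495  0.2053] rot [-1.5619  0.0141  0.0558] F [ 0.1983  0.6749 -0.861 ] w 0.0153
shift mm [  8.2  -5.3 -50.5] rotvec deg [-0.49  3.19 -0.82]
```

arm_command:
  rows:
    - [[3,-3,-20],[-0.3,2,-0.5]]
    - [[3,0,-15],[0,1,-0.3]]
    - [[1,0,-8],[0,0,0]]
    - [[0,0,0],[0,0,0]]
    - [[0,0,0],[0,0,0]]

```text
time_s: 15.15
tcp_pos: [0.4551, -0.2968, 0.2024]
tcp_rot: [-1.564, 0.011, -0.004]
force: [-0.5, 0.7, -0.7]
grip_width: 0.0156
```

```bash
python3 - <<'E'
from h import *
go([.4625,-.2995,.21],0.0)
c=robot.camera_info('wrist');
import json;c['view']=np.array(c['view']).tolist();json.dump(c,open('w14.json','w'))
im=robot.snapshot('wrist')[:,:,::-1]; cv2.imwrite('pics/w14.png',im)
E
```

```text
t 15.15 tcp [ 0.4551 -0.2968  0.2024] rot [-1.5638  0.0109 -0.0042] F [-0.4848  0.7247 -0.686 ] w 0.0156
shift mm [ 7.4 -7.7 -2.7] rotvec deg [-0.4  -0.24 -0.63]
```

View pics/w14.png

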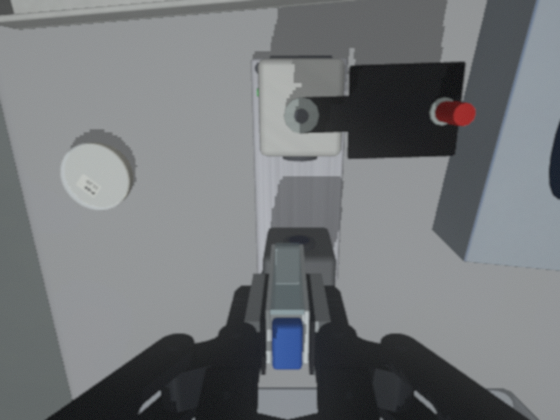

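```bash
python3 - <<'E'
from h import *
im=cv2.imread('pics/w14.png')
cv2.imwrite('pics/w14a.png',cv2.resize(im[50:170,245:480],None,fx=3.4,fy=3.4,interpolation=cv2.INTER_CUBIC))
cv2.imwrite('pics/w14b.png',cv2.resize(im[225:380,240:340],None,fx=3.8,fy=3.8,interpolation=cv2.INTER_CUBIC))
E
```

```text
(no output)
```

View pics/w14a.png

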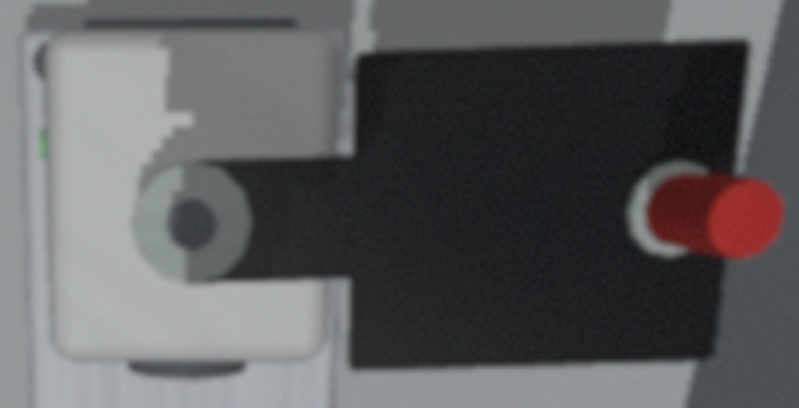

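View pics/w14b.png

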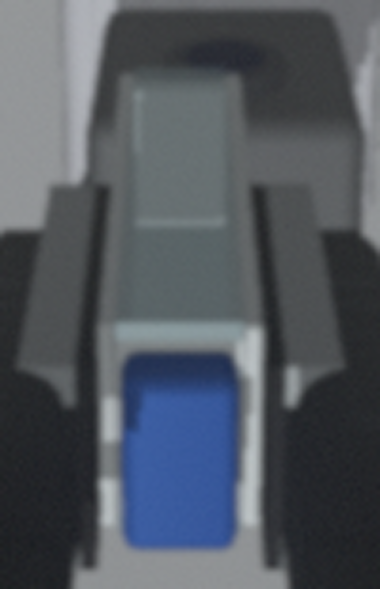

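```bash
python3 - <<'E'
from h import *
import json
from scipy.optimize import least_squares
c=json.load(open('w14.json'));V=np.array(c['view']);f=210/np.tan(np.radians(c['vertical_fov']/2))
P=lambda x,y:(240+(x+.5)/3.8-.5,225+(y+.5)/3.8-.5)
A=[((-8,12,0),(118,74)),((8,12,0),(243,74)),((-8,12,60),(100,330)),((8,12,60),(262,330)),((-5.5,9.5,66),(121,352)),((5.5,9.5,66),(239,352)),((-5.5,-9.5,66),(121,550)),((5.5,-9.5,66),(239,550))]
X=np.array([a for a,b in A])/1000.;U=np.array([P(*b) for a,b in A])
def pr(p,V=V):
    q=p@V[:3,:3].T+V[:3,3]; return np.c_[c['cx']+f*q[:,0]/-q[:,2],c['cy']-f*q[:,1]/-q[:,2]]
def res(v): return (pr(Ro.from_rotvec(v[3:]).apply(X)+v[:3])-U).ravel()
r=least_squares(res,[.455,-.297,.18,0,0,0]);print('cell world origin',r.x[:3],'rotvec deg',np.degrees(r.x[3:]),'res',r.fun.round(1))
Q=lambda x,y:(245+(x+.5)/3.4-.5,50+(y+.5)/3.4-.5)
for n,p,z in [('hinge',(192,222),.099),('knobtop',(746,218),.128),('l1',(47,33),.084),('l2',(334,33),.084),('l3',(53,358),.084),('l4',(323,358),.084),('base l t',(25,50),.01),('base l b',(33,405),.01)]:
    print(n,ray('wrist',Q(*p),z,c))
k=ray('wrist',Q(746,218),.128,c)-ray('wrist',Q(192,222),.099,c);print('shield',np.arctan2(k[0],-k[1]))
st()
E
```

```text
cell world origin [ 0.454  -0.3003  0.1788] rotvec deg [-1.5852  0.6549 -0.3524] res [ 0.8  0.7 -0.8  0.8 -1.1 -4.8  0.9 -4.7 -0.3  5.   0.5  5.1  0.3 -1.1
 -0.2 -1. ]
hinge [ 0.4626 -0.229   0.099 ]
knobtop [ 0.5571 -0.2269  0.128 ]
l1 [ 0.4341 -0.1937  0.084 ]
l2 [ 0.4907 -0.194   0.084 ]
l3 [ 0.4335 -0.2579  0.084 ]
l4 [ 0.4911 -0.2581  0.084 ]
base l t [ 0.4224 -0.1924  0.01  ]
base l b [ 0.4214 -0.2832  0.01  ]
shield 1.59323947559915
t 15.2 tcp [ 0.4551 -0.2966  0.2024] rot [-1.5639  0.0109 -0.0038] F [-0.4698 -0.247  -0.7172] w 0.0154
```

```bash
cat >> h.py <<'E'
def go2(target,rot):
    s=st(); R=Ro.from_euler('xyz',s['tcp_rot']); T=Ro.from_euler('xyz',rot)
    print('shift mm',np.round(toolshift(target,s),1),'rotvec deg',np.round(np.degrees((R.inv()*T).as_rotvec()),2))
FR=[-1.568,-.0024,-.004]
E
python3 -c "
from h import *
go2([.4635,-.2985,.16],FR)"
```

```text
t 15.2 tcp [ 0.4551 -0.2966  0.2024] rot [-1.5639  0.0109 -0.0038] F [-0.4698 -0.247  -0.7172] w 0.0154
shift mm [ 8.9 42.3 -2.2] rotvec deg [-0.24  0.01 -0.76]
```

arm_command:
  rows:
    - [[3,8,-0.7],[-0.1,0,-0.3]]
    - [[3,8,-0.7],[-0.1,0,-0.3]]
    - [[3,8,-0.7],[0,0,-0.2]]
    - [[0,8,0],[0,0,0]]
    - [[0,0,0],[0,0,0]]

```text
time_s: 15.7
tcp_pos: [0.4653, -0.2949, 0.1674]
tcp_rot: [-1.566, -0.004, 0.002]
force: [-0.1, 0.3, -0.0]
grip_width: 0.0154
```

arm_command:
  rows:
    - [[0,0,0],[0,0,0]]
    - [[0,0,0],[0,0,0]]

```text
time_s: 15.9
tcp_pos: [0.4652, -0.2946, 0.167]
tcp_rot: [-1.565, -0.003, 0.003]
force: [-0.9, 0.5, -0.5]
grip_width: 0.0154
```

```bash
python3 -c "
from h import *
go2([.4635,-.2985,.12],FR)"
```

```text
t 15.9 tcp [ 0.4652 -0.2946  0.167 ] rot [-1.5653 -0.003   0.0027] F [-0.8818  0.4959 -0.5029] w 0.0154
shift mm [-1.9 47.  -4.1] rotvec deg [-0.16  0.38  0.03]
```

arm_command:
  rows:
    - [[-1,8,-2],[-0.1,0.3,0]]
    - [[-0.5,8,-1.5],[0,0,0]]
    - [[0,8,-0.5],[0,0,0]]
    - [[0,8,0],[0,0,0]]
    - [[0,8,0],[0,0,0]]

```text
time_s: 16.4
tcp_pos: [0.4644, -0.2998, 0.1251]
tcp_rot: [-1.569, -0.005, -0.004]
force: [-0.2, 0.4, -0.3]
grip_width: 0.015
```

```bash
python3 -c "
from h import *
go2([.4635,-.2985,.068],FR)"
```

```text
t 16.4 tcp [ 0.4644 -0.2998  0.1251] rot [-1.5688 -0.0055 -0.0042] F [-0.1588  0.4075 -0.3014] w 0.015
shift mm [-1.2 57.   1.2] rotvec deg [ 0.04 -0.01  0.18]
```

arm_command:
  rows:
    - [[-0.5,9,0.5],[0,0,0.1]]
    - [[-0.3,9,0.3],[0,0,0]]
    - [[0,9,0],[0,0,0]]
    - [[0,9,0],[0,0,0]]
    - [[0,0,0],[0,0,0]]

```text
time_s: 16.9
tcp_pos: [0.4627, -0.298, 0.084]
tcp_rot: [-1.567, -0.001, -0.003]
force: [0.4, -0.8, -0.8]
grip_width: 0.0151
```

```bash
python3 -c "
from h import *
go2([.4635,-.2985,.068],FR)"
```

```text
t 16.9 tcp [ 0.4627 -0.298   0.084 ] rot [-1.5671 -0.0008 -0.0034] F [ 0.4441 -0.8007 -0.8334] w 0.0151
shift mm [ 0.7 15.9 -0.6] rotvec deg [-0.05  0.03 -0.09]
```

arm_command:
  rows:
    - [[0.4,6,-0.3],[0,0,0]]
    - [[0.3,6,-0.3],[0,0,0]]
    - [[0,3,0],[0,0,0]]
    - [[0,0,0],[0,0,0]]
    - [[0,0,0],[0,0,0]]

```text
time_s: 17.4
tcp_pos: [0.4642, -0.2988, 0.068]
tcp_rot: [-1.568, -0.002, -0.003]
force: [1.0, 1.1, -0.2]
grip_width: 0.0155
```

```bash
python3 - <<'E'
from h import *
go2([.4635,-.2985,.068],FR)
c=robot.camera_info('wrist');
import json;c['view']=np.array(c['view']).tolist();json.dump(c,open('w15.json','w'))
im=robot.snapshot('wrist')[:,:,::-1]; cv2.imwrite('pics/w15.png',im)
im=robot.snapshot('scene')[:,:,::-1]; cv2.imwrite('pics/s15f.png',im);cv2.imwrite('pics/s15.png',cv2.resize(im[125:205,295:375],None,fx=7,fy=7,interpolation=cv2.INTER_CUBIC))
go2([.4635,-.2985,.068],FR)
E
```

```text
t 17.4 tcp [ 0.4642 -0.2988  0.068 ] rot [-1.5676 -0.0021 -0.0034] F [ 0.9598  1.0797 -0.1634] w 0.0155
shift mm [-0.7 -0.   0.3] rotvec deg [-0.02  0.03 -0.02]
t 17.5 tcp [ 0.4643 -0.2989  0.0681] rot [-1.5677 -0.0022 -0.0034] F [ 0.339  -0.6706 -0.5935] w 0.0156
shift mm [-0.8  0.1  0.4] rotvec deg [-0.02  0.03 -0.01]
```

View pics/w15.png

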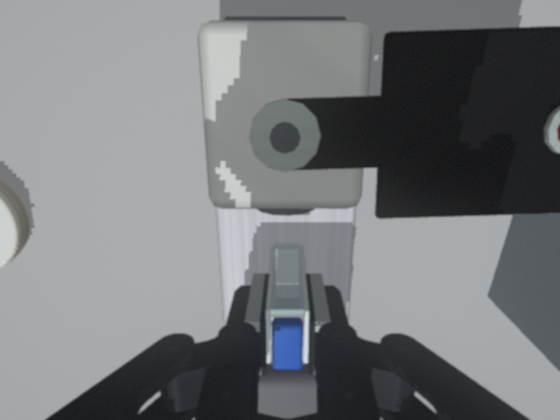

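View pics/s15.png

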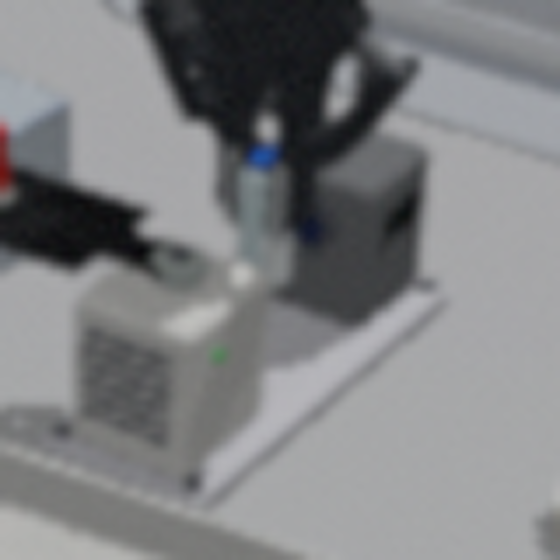

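```bash
python3 - <<'E'
from h import *
import json
f=lambda p:(proj('scene',p)-[295,125]+.5)*7
for z in (.112,.106,.046): print(z,f([.4625,-.2995,z]))
for z in (.112,.106): print('+5mm y',f([.4625,-.2945,z]))
# hsv blue centroid now & in rack
def cen(im,box):
    y0,y1,x0,x1=box;h=cv2.cvtColor(im[y0:y1,x0:x1],cv2.COLOR_BGR2HSV);m=(h[...,0]>105)&(h[...,0]<128)&(h[...,1]>130)&(h[...,2]>90)
    w=m.astype(float);ys,xs=np.nonzero(m);return xs.mean()+x0,ys.mean()+y0,len(xs)
print('scene now',cen(cv2.imread('pics/s15f.png'),(140,155,325,340)), 'exp',proj('scene',[.4625,-.2995,.110]))
im=cv2.imread('pics/scene0.png');print('scene rack',cen(im,(245,270,195,225)),'exp',proj('scene',[.4595,.2539,.070]))
c15=json.load(open('w15.json'))
print('wrist now',cen(cv2.imread('pics/w15.png'),(300,380,260,320)), 'exp',proj('wrist',[.4625,-.2995,.112],c15))
im=cv2.imread('pics/w12.png');print('wrist12',cen(im,(300,380,260,320)))
cv2.imwrite('pics/w15b.png',cv2.resize(cv2.imread('pics/w15.png')[0:380,190:380],None,fx=2,fy=1.55,interpolation=cv2.INTER_CUBIC))
P=[('hinge',(285,135.5),.099)]
for n,p,z in P: print(n,ray('wrist',p,z,c15))
E
```

```text
0.112 [269.8329 153.6303]
0.106 [269.0421 165.8002]
0.046 [261.3415 284.3054]
+5mm y [263.691  158.3023]
+5mm y [262.9135 170.487 ]
scene now (np.float64(332.1666666666667), np.float64(146.91666666666666), 12) exp [333.0098 147.0277]
scene rack (np.float64(208.42105263157896), np.float64(257.4736842105263), 19) exp [208.3823 257.4052]
wrist now (np.float64(286.78125), np.float64(344.1583333333333), 1440) exp [284.7889 346.7071]
wrist12 (np.float64(286.8710155670867), np.float64(344.4677538917717), 1349)
hinge [ 0.4629 -0.2288  0.099 ]
```

View pics/w15b.png

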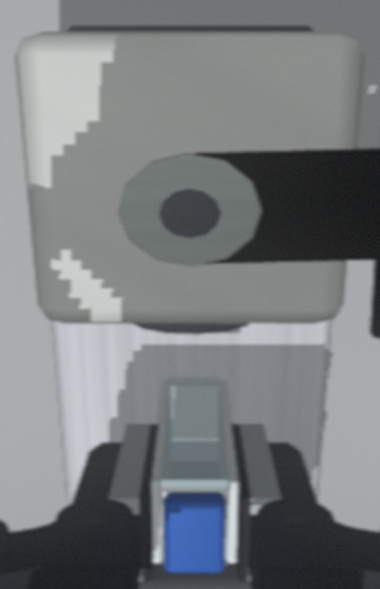

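arm_command:
  rows:
    - [[-0.7,0,-0.3],[0,0,0]]
    - [[0,0,0],[0,0,0]]
    - [[0,0,0],[0,0,0]]
    - [[0,0,0],[0,0,0]]

```text
time_s: 17.9
tcp_pos: [0.4638, -0.2995, 0.0688]
tcp_rot: [-1.568, -0.003, -0.004]
force: [0.9, -0.3, -0.6]
grip_width: 0.0152
```

arm_command:
  rows:
    - [[0,0,0],[0,0,0]]
    - [[0,0,0],[0,0,0]]
    - [[0,0,0],[0,0,0]]
    - [[0,0,0],[0,0,0]]

```text
time_s: 18.3
tcp_pos: [0.4638, -0.2995, 0.0689]
tcp_rot: [-1.568, -0.003, -0.004]
force: [1.4, 0.5, 0.1]
grip_width: 0.0155
```

```bash
python3 - <<'E'
from h import *
go2([.4635,-.2985,.068],FR); print(robot.get_state()['joint_velocities'])
c=robot.camera_info('wrist')
im=robot.snapshot('wrist')[:,:,::-1]; cv2.imwrite('pics/w16.png',im)
print('exp cap',proj('wrist',[.4625,-.2995,.112],c))
im=robot.snapshot('top')[:,:,::-1]; cv2.imwrite('pics/t16.png',im)
st()
E
```

```text
t 18.3 tcp [ 0.4638 -0.2995  0.0689] rot [-1.5683 -0.0035 -0.0037] F [1.4198 0.4824 0.1188] w 0.0155
shift mm [-0.3  0.9  1. ] rotvec deg [0.02 0.02 0.06]
[ 0.0016 -0.0009  0.0004 -0.0001 -0.0008  0.0007 -0.0007]
exp cap [286.0081 343.5843]
t 18.4 tcp [ 0.4639 -0.2995  0.0688] rot [-1.5683 -0.0035 -0.0037] F [-0.0347  0.5921 -0.2089] w 0.0155
```

View pics/t16.png

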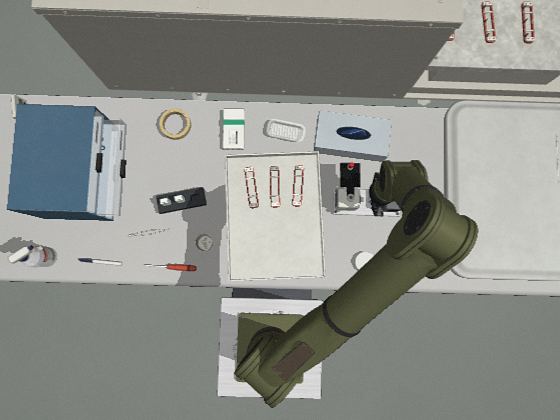

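View pics/w16.png

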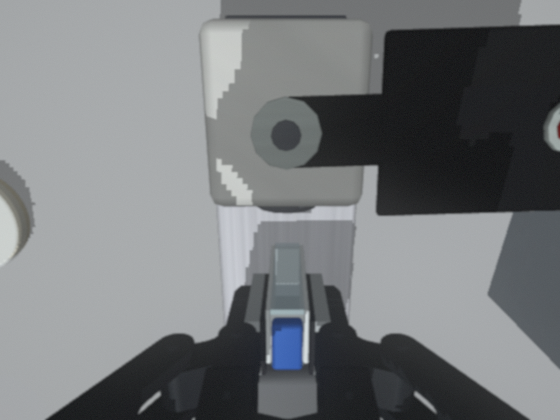

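```bash
python3 -c "
from plant import robot
print(robot.finish_job())"
```

```text
the job is handed in; nothing more can be done
None
```

I opened the light shield first, then moved the blue-capped cell into the light path. The job is handed in at about 18.4 s, with the gripper still holding the cell.

- **Shield:** I pushed it by its knob until the force rose to about 5 N at the stop. Measured afterwards from the camera, it stands at 1.59 rad against the 1.6 stop, and it still looked open in the last picture.
- **Cell:** It is held across its frosted faces at 35 N, with the fingers about 15.5 mm apart.
- **Position:** In the last wrist picture the cap is within about 1 pixel (under 1 mm) of its target. The cell is upright and square to well under 1°.
- **Height:** Two estimates of how the cell sits in the grip differ by about 2 mm. I set it between them, so the height is probably good to about 1 mm.
- **Contact and other items:** No contact force showed while holding the cell. In the last top picture the white-capped cells, cup, plate and tweezers look unmoved, though I did not measure them and the arm partly hides the plate.

**Disagreement:** The fingertips sat about 30 mm higher than the reported TCP and `tip_reach` imply. My first try at the shield knob passed over it without touching it, so after that I set heights from the camera pictures.

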